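# Open the touch-latch bio caddy

### The job

Open the brown bio-waste caddy so that the chopping board can be scraped into it: press down on the front of its flush lid until the touch latch clicks, let it spring ajar, then catch the lid's front edge with the fingers and swing it right up past upright so that it stays open by itself. Leave the yellow caddy shut.

Things in the scene. Friction and masses are not known exactly. Their poses are not given: they have to be found in the camera images.
- bio_lid (a joint): Brown caddy's lid angle, rad. 0 shut, flush. Negative: pressed in, at most -0.075 (12 mm at front edge). Latch clicks at about -0.035 (6 mm, 3 to 6 N near the front); then, let go, a spring lifts it to about 0.62 (ajar), where it rests; above that it swings freely with slight friction to a stop at 1.8, leaning back. Left above 1.45 it stays open; lower it sinks back to ajar.
- bio_edge (a point): Middle of the front edge of the brown lid, on its upper face, 100 mm above the work surface when shut; moves with the lid. x along the lid towards the hinge, y along the edge, z out of the upper face. Lid: plate 165 mm (edge to hinge) x 128 wide x 8 thick, 0.2 kg, set within the caddy's rim. A white 20 mm dot centred 20 mm in from the edge marks where to press.
- bio_hinge (a point): Middle of the brown lid's hinge axis, at its far edge, half way through its thickness (4 mm below the rim). Fixed: x level from front edge to hinge (away from the robot, but for the caddy's yaw), y along the hinge, z up. Caddy: fixed brown box 190 deep x 150 wide x 100 mm high, 8 mm walls.
- dry_lid (a joint): Lid angle (rad) of the yellow caddy, 0 shut, grows as it opens. It is the same as the brown one, touch latch too, but for its colour, and stands beside it to the left or right. To be left shut.

How it is judged (in metres and radians):
On the way, in this order (a step that is already met when the one before it is completed fails the run):
1. the brown lid is pressed in at the touch latch (value of joint bio_lid below -0.02 rad).
2. the brown lid has sprung ajar, clear of the fingers (value of joint bio_lid above 0.3 rad and contact force between the fingers and bio_lid below 0.1 N), for 0.1 s.
3. the fingers catch the ajar lid (value of joint bio_lid between 0.3 and 1.1 rad and contact force between the fingers and bio_lid above 0.2 N).
At the end, for the whole second after the job is handed in: The brown lid stands open by itself at more than 1.4 rad (80 degrees), at rest, and the yellow lid is shut (within 0.05 rad) (value of joint bio_lid above 1.4 rad and velocity of joint bio_lid between -0.1 and 0.1 rad/s and value of joint dry_lid between -0.05 and 0.05 rad); the robot touches nothing.
It fails at once if the yellow caddy's lid springs open (value of joint dry_lid above 0.15 rad).
It also fails if it takes over 43 s, if anything falls off the work surface, if the arm or the gripper's body presses on something with over 40 N, if the wrist force passes 120 N, or if a joint passes its speed limit or range.

### The arm

A 6-joint arm with a two-finger parallel gripper is mounted at the origin on the work surface. World frame = base frame: x ahead of the robot, y to its left, z up, the work surface at z = 0. Lengths are in m, angles in degrees, forces in N, time in s.
With the tool pointing down it reaches from about 0.3 to 0.75 m from the base axis. Payload 8.5 kg.
Tool frame: the origin (TCP) lies between the finger pads; the fingertips stand bot.finger_overhang ahead of it and the grasp point (between the pads) lies 5 mm behind it (bot.finger_overhang is the distance from the TCP to the fingertips, in m); z points along the fingers, y is the line along which they close (so a half turn about z gives the same grasp; the last joint's range is limited). The gripper opens to 85 mm and grips with 20 to 120 N. Pads are 22 mm wide; open, the fingers measure 114 mm over their backs; the gripper's body (76 mm by 85 mm) begins 54 mm behind the grasp point. The pads swing forward as they close: fully open they stand 13 mm farther back than shut.
Start: joints at [-76.851, 21.807, 74.336, -0, 83.858, -12.336], TCP at [0.237, -0.496, 0.245] pointing down, gripper open.
Joint ranges: [-178.18, 178.18], [-50.72, 133.34], [12.68, 142.11], [-81.47, 261.47], [9.98, 163.14], [-165.26, 165.26]. Speed limits (degrees/s): [136.94, 136.94, 180, 180, 180, 180].

### API

Orientations are given as a 3x3 rotation matrix whose columns are the frame's x, y, z axes.
In Python, from bench import bot, optics gives the robot as it stands. The module is installed in compiled form; this text tells all that it offers.
- The arm moves only by the tool apply_moves, never from a script. Its argument "steps" is a list of rows, each a list of 5 numbers: the finger opening in mm, from 0 to 85.4, then the shift along the tool's x, y, z in mm, then the turn about the tool's z in degrees. A call has 1 to 20 rows; each row shifts and turns the commanded pose from where the row before left it, along the tool's axes as they then stand; what a row does not reach is not made up. A row lasts 1/12 s, in which the tool goes at most 41.7 mm and 7.16 degrees, less where a joint would pass 70% of its speed; a pose out of reach is approached as far as the arm can. A call with a gripper value outside its range is refused whole. The fingers move at their own pace and stop on an object; "newtons" is the grip in N (left out, the last holds). Time passes only in rows, so rows that do not move let the fingers close. It gives the time, the measured TCP pose, the force, the opening and the grip force at its end, in the units of the state.
- bot.sense(): the state, without advancing time (a new reading comes with each control period).
- optics.snapshot(name): name is "scene" or "top"; returns a dict with "image" (480x640x3 uint8, red, green, blue), "range_z" (480x640 float32, m along the optical axis (not along the pixel's ray), 0 where there is no reading), "fovy" (degrees; the focal length in pixels is half the picture's height over the tangent of half this angle, whatever the lens; pixels are square), "cx", "cy" (the principal point, pixels), "rvec" (rotation vector, rad) and "tvec" (3), from world to camera coordinates, as OpenCV has them. Camera axes: x right, y down, z forward; pixel columns grow to the right and rows downward; lengths in m; the calibration is good to about 2 mm. A picture is of the moment at which its call begins.
- bot.sign_off(): hands the job in; it is judged then, once.
The state is a dict: "time": time; "q": joint angles; "joint_vel": joint speeds; "effort": joint torques, N m; "position": TCP position; "ee_rot": TCP orientation; "contact_force": force on the tool from outside, world axes, zero at the start; "moment": the same for the moment, N m; "opening": finger opening in m; "grasp_force": force on a finger pad.
Only numpy, scipy, OpenCV 4.12 (cv2) and the standard library are available. Lean on these libraries where they do the work, as an engineer would, in place of code of your own. Each camera call takes 0.05 s, during which the arm holds its last target. There are 200 camera calls.

## Working session

There is one attempt and no reset: what is moved stays moved. The work goes in short steps, Python scripts to look and compute and a tool call to move; the robot and the scene stay as the last step left them, time stands still between calls to the robot, and variables do not carry over. Pictures are saved under pics/ and viewed, at most 10 in all, crops included, and the job is handed in when it is done.

Besides the shell and the picture viewer there is one more tool, called as name(argument=value, ...), one argument or row to a line, values as JSON. apply_moves: Moves the arm, as the interface text tells. Its arguments: {"type":"object","properties":{"steps":{"type":"array"},"newtons":{"type":"number"}},"required":["steps"]}

```bash
mkdir -p pics; cat > h.py <<'E'
import numpy as np, cv2
from bench import bot, optics
def snap(n,f=None):
    s=optics.snapshot(n)
    if f: cv2.imwrite('pics/'+f,s['image'][:,:,::-1])
    return s
def world(s):
    h,w=s['range_z'].shape; f=h/2/np.tan(np.radians(s['fovy'])/2)
    v,u=np.mgrid[:h,:w]; z=s['range_z']
    P=np.stack([(u-s['cx'])/f*z,(v-s['cy'])/f*z,z],-1)
    R=cv2.Rodrigues(np.array(s['rvec'],float))[0]
    return (P-np.array(s['tvec']).ravel())@R
E
python3 - <<'E'
from h import *
a=snap('top','top.png'); b=snap('scene','scene.png')
np.savez('s.npz',top=world(a),scene=world(b),ti=a['image'],si=b['image'])
s=bot.sense(); print(s['position'],s['ee_rot'],bot.finger_overhang,s['opening'],s['time'])
for k in (a,b): print(k['fovy'],k['cx'],k['cy'],k['rvec'],k['tvec'])
E
```

```text
[ 0.23657532 -0.49625013  0.24477271] [[ 9.02705068e-01  4.30259762e-01 -3.13361503e-04]
 [ 4.30259793e-01 -9.02704203e-01  1.27775744e-03]
 [ 2.66894868e-04 -1.28826498e-03 -9.99999135e-01]] 0.014 0.08536206468409988 0.1
56.31578327972537 314.2703959060141 235.8925839557378 [ 2.13561448 -2.17666631  0.17021467] [-0.00562905  0.59286575  0.69105901]
42.42453050321555 319.4156800611123 218.75946851553158 [ 1.00725635  2.63335329 -0.78102125] [ 0.43184059 -0.22251002  1.36193663]
```

View pics/top.png

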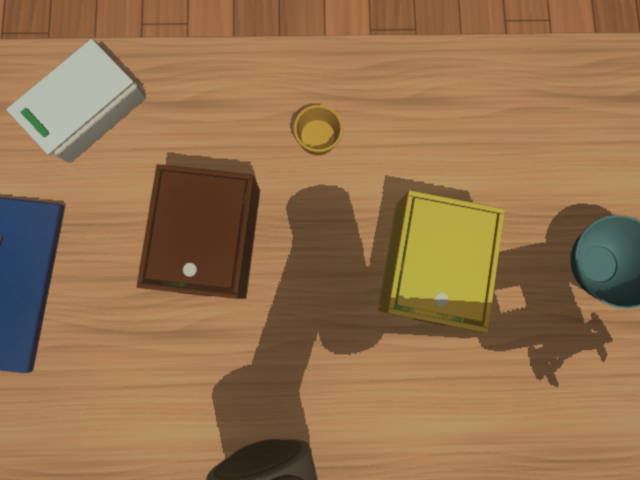

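View pics/scene.png

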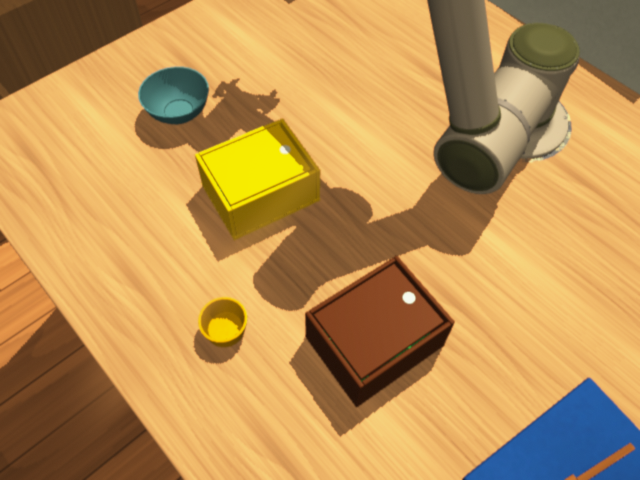

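The top view shows the brown caddy with its dot at about (190,270), front toward the robot. The yellow caddy is on the right, with its dot at about (441,299). The mug at (318,128) is out of the way.

```bash
python3 - <<'E'
from h import *
d=np.load('s.npz')
for n,i,box in (('top','ti',(120,150,280,310)),('scene','si',(290,250,470,410))):
    W=d[n];I=d[i].astype(int)
    m=np.zeros(W.shape[:2],bool);m[box[1]:box[3],box[0]:box[2]]=1
    top=m&(abs(W[...,2]-.1)<.012)
    r=cv2.minAreaRect(W[top][:,:2].astype(np.float32)*1000)
    print(n,r,cv2.boxPoints(r).round(),np.percentile(W[top][:,2],[5,50,95]))
    dot=m&(I.min(-1)>140)&top
    print('dot',W[dot].mean(0),dot.sum(), np.ptp(W[dot],axis=0))
    L=W[dot]
W=d['top'];I=d['ti']
print(W[[299,260]][:,[441,447]])
E
```

```text
top ((597.7981567382812, 161.7237091064453), (150.46600341796875, 190.1471710205078), 82.77799987792969) [[494.  99.]
 [683.  75.]
 [702. 224.]
 [513. 248.]] [0.0977255  0.10032205 0.10227719]
dot [0.53761606 0.17010491 0.10098637] 111 [0.01653273 0.01691467 0.00594   ]
scene ((599.5949096679688, 160.93206787109375), (152.1887969970703, 191.2439727783203), 82.78267669677734) [[495.  97.]
 [685.  73.]
 [704. 224.]
 [514. 248.]] [0.09506656 0.0997856  0.10257153]
dot [0.5399532  0.16897727 0.10024419] 115 [0.02021059 0.02059563 0.00788127]
[[[ 0.48671668 -0.20106112  0.10173966]
  [ 0.48653151 -0.21032322  0.10057301]]

 [[ 0.54448582 -0.20487248  0.10058543]
  [ 0.54432405 -0.21392866  0.10049031]]]
```

The lid measures 190 x 150 mm with its top at z = 0.100, as stated. The yaw is about -7.2°, the dot is at (0.539, 0.1695), the edge at about (0.519, 0.171) and the hinge at about (0.683, 0.151). I'll close the fingers and align the tool first, then go above the dot.

apply_moves(
  steps=[
    [0, 0, 0, 0, 6.5],
    [0, 0, 0, 0, 6.5],
    [0, 0, 0, 0, 6.5],
    [0, 0, 0, 0, 6.6],
    [0, 0, 0, 0, 6.6],
  ],
  newtons=40,
)

```text
time: 0.52
position: [0.2366, -0.4963, 0.2449]
ee_rot: [[0.991, -0.131, -0.0], [-0.131, -0.991, 0.001], [-0.0, -0.001, -1.0]]
contact_force: [0.3, 0.1, 0.6]
opening: 0.0257
grasp_force: 0.0
```

apply_moves(
  steps=[
    [0, 10.8, -34.9, 0, 0],
    [0, 10.8, -34.9, 0, 0],
    [0, 10.8, -34.9, 0, 0],
    [0, 10.8, -34.9, 0, 0],
    [0, 10.8, -34.9, 0, 0],
    [0, 10.8, -34.9, 0, 0],
    [0, 10.8, -34.9, 0, 0],
    [0, 10.8, -34.9, 0, 0],
    [0, 10.8, -34.9, 0, 0],
    [0, 10.8, -34.9, 0, 0],
    [0, 10.8, -34.9, 0, 0],
    [0, 10.8, -34.9, 0, 0],
    [0, 10.8, -34.9, 0, 0],
    [0, 10.8, -34.9, 0, 0],
    [0, 10.8, -34.9, 0, 0],
    [0, 10.8, -34.9, 0, 0],
    [0, 10.8, -34.9, 0, 0],
    [0, 10.8, -34.9, 0, 0],
    [0, 10.8, -34.9, 0, 0],
    [0, 10.8, -34.9, 0, 0],
  ],
)

```text
time: 2.18
position: [0.5388, 0.1708, 0.245]
ee_rot: [[0.992, -0.125, -0.001], [-0.125, -0.992, -0.0], [-0.001, 0.0, -1.0]]
contact_force: [0.4, -0.6, 0.8]
opening: 0.0001
grasp_force: 0.0
```

apply_moves(
  steps=[
    [0, 0, 0, 30, 0],
    [0, 0, 0, 30, 0],
    [0, 0, 0, 30, 0],
    [0, 0, 0, 15, 0],
    [0, 0, 0, 0, 0],
    [0, 0, 0, 0, 0],
  ],
)

```text
time: 2.68
position: [0.5385, 0.1689, 0.1401]
ee_rot: [[0.992, -0.126, -0.001], [-0.126, -0.992, -0.0], [-0.001, 0.0, -1.0]]
contact_force: [-0.4, -0.1, 1.4]
opening: -0.0
grasp_force: 0.0
```

apply_moves(
  steps=[
    [0, 0, 0, 10, 0],
    [0, 0, 0, 10, 0],
    [0, 0, 0, 4, 0],
    [0, 0, 0, 2, 0],
    [0, 0, 0, 2, 0],
    [0, 0, 0, 1, 0],
    [0, 0, 0, 0, 0],
  ],
)

```text
time: 3.27
position: [0.5385, 0.1689, 0.1116]
ee_rot: [[0.992, -0.126, -0.0], [-0.126, -0.992, -0.0], [-0.0, 0.0, -1.0]]
contact_force: [-2.8, -1.1, 3.2]
opening: 0.0001
grasp_force: 1.7
```

apply_moves(
  steps=[
    [0, 0, 0, 1, 0],
    [0, 0, 0, 1, 0],
    [0, 0, 0, 1, 0],
    [0, 0, 0, 1, 0],
    [0, 0, 0, 0, 0],
    [0, 0, 0, 0, 0],
  ],
)

```text
time: 3.77
position: [0.5385, 0.1689, 0.1073]
ee_rot: [[0.992, -0.126, -0.0], [-0.126, -0.992, -0.0], [-0.0, 0.0, -1.0]]
contact_force: [-3.2, -0.3, 3.2]
opening: 0.0
grasp_force: 2.0
```

```bash
python3 - <<'E'
from h import *
a=snap('top'); W=world(a)
p=W[150:310,120:280].reshape(-1,3)-[.5989,.1612,0]
al=p[:,0]*.992-p[:,1]*.126; la=p[:,0]*.126+p[:,1]*.992
m=(abs(la)>.03)&(abs(la)<.055)&(p[:,2]>.05)
for x in np.arange(-.075,.08,.015):
    k=m&(abs(al-x)<.005); print(round(x,3),np.median(p[k,2]).round(4))
E
```

```text
-0.075 0.387
-0.06 0.3926
-0.045 0.3958
-0.03 0.3889
-0.015 0.3709
0.0 0.0964
0.015 0.0969
0.03 0.0977
0.045 0.0985
0.06 0.0991
0.075 0.0999
```

The lid is at about -0.047 rad, past the click. Next I release it and withdraw up and toward the robot.

apply_moves(
  steps=[
    [0, -10, 0, -30, 0],
    [0, -25, 0, -20, 0],
    [0, -25, 0, -17, 0],
    [0, -10, 0, 0, 0],
    [0, 0, 0, 0, 0],
    [0, 0, 0, 0, 0],
    [0, 0, 0, 0, 0],
    [0, 0, 0, 0, 0],
    [0, 0, 0, 0, 0],
    [0, 0, 0, 0, 0],
  ],
)

```text
time: 4.65
position: [0.4696, 0.1775, 0.1737]
ee_rot: [[0.992, -0.126, -0.001], [-0.126, -0.992, -0.0], [-0.001, 0.0, -1.0]]
contact_force: [-0.3, 0.6, -0.4]
opening: 0.0003
grasp_force: 0.0
```

```bash
python3 - <<'E'
from h import *
a=snap('scene','s2.png'); W=world(a)
p=W.reshape(-1,3)-[.5989,.1612,0]
al=p[:,0]*.992-p[:,1]*.126; la=p[:,0]*.126+p[:,1]*.992
m=(abs(la)<.06)&(p[:,2]>.08)&(al>-.12)
for x in np.arange(-.075,.1,.015):
    k=m&(abs(al-x)<.004); print(round(x,3),k.sum(),np.percentile(p[k,2],[10,50,90]).round(4) if k.any() else '')
E
```

```text
-0.075 344 [0.4061 0.4261 0.4396]
-0.06 0 
-0.045 331 [0.1923 0.1951 0.1973]
-0.03 489 [0.1825 0.1858 0.1891]
-0.015 489 [0.171  0.1746 0.1778]
0.0 485 [0.1604 0.1636 0.1669]
0.015 469 [0.1494 0.1526 0.1559]
0.03 461 [0.1383 0.1414 0.1447]
0.045 469 [0.1269 0.1304 0.1336]
0.06 448 [0.1163 0.1192 0.1227]
0.075 448 [0.1052 0.1084 0.1117]
0.09 378 [0.0976 0.0997 0.1021]
```

View pics/s2.png

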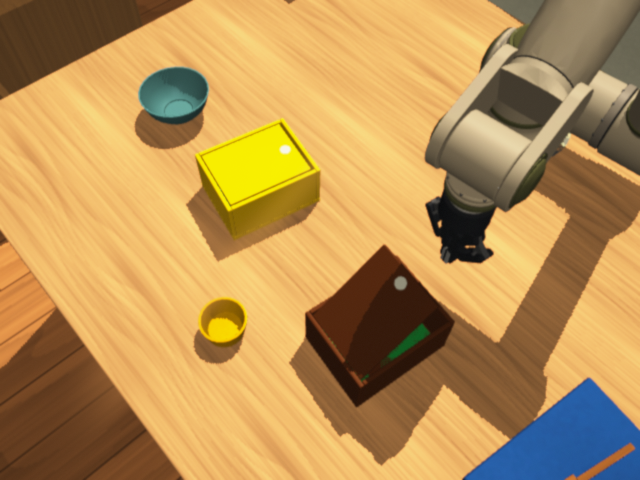

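The lid is ajar at about 0.63 rad with its front edge at z ≈ 0.195. The fingers are clear in front of it, near pixel (465,250), and the yellow caddy is shut. Now I catch the edge.

apply_moves(
  steps=[
    [0, 20, 0, 0, 0],
    [0, 20, 0, 0, 0],
    [0, 18, 0, 0, 0],
    [0, 4, 0, 0, 0],
    [0, 4, 0, 0, 0],
    [0, 4, 0, -3, 0],
    [0, 4, 0, -5, 0],
    [0, 0, 0, 0, 0],
  ],
)

```text
time: 5.37
position: [0.5429, 0.1684, 0.1834]
ee_rot: [[0.992, -0.125, 0.001], [-0.125, -0.992, -0.0], [0.001, -0.0, -1.0]]
contact_force: [-1.6, -0.5, -0.5]
opening: 0.0001
grasp_force: 0.4
```

apply_moves(
  steps=[
    [0, 7.5, 0, -7.5, 0],
    [0, 7.5, 0, -7.5, 0],
    [0, 7.5, 0, -7.5, 0],
    [0, 7.5, 0, -7.5, 0],
    [0, 7.5, 0, -7.5, 0],
    [0, 7.5, 0, -5, 0],
    [0, 7.5, 0, -5, 0],
    [0, 7.5, 0, -5, 0],
    [0, 7.5, 0, -5, 0],
    [0, 0, 0, 0, 0],
  ],
)

```text
time: 6.2
position: [0.6103, 0.1598, 0.2408]
ee_rot: [[0.992, -0.126, 0.002], [-0.126, -0.992, 0.0], [0.002, -0.0, -1.0]]
contact_force: [-0.1, 0.6, -0.8]
opening: -0.0001
grasp_force: 0.0
```

```bash
cat > lid.py <<'E'
from h import *
import sys
a=snap('scene',sys.argv[1]); W=world(a)
p=W.reshape(-1,3)-[.5989,.1612,0]
al=p[:,0]*.992-p[:,1]*.126; la=p[:,0]*.126+p[:,1]*.992
for z in np.arange(.11,.27,.015):
    k=(abs(p[:,2]-z)<.004)&(abs(la)<.06)&(al>-.0); print(round(z,3),k.sum(),np.percentile(al[k],[10,50,90]).round(4) if k.any() else '')
E
python3 lid.py s3.png
```

```text
0.11 207 [0.0836 0.0851 0.0865]
0.125 227 [0.079  0.0806 0.0822]
0.14 230 [0.0743 0.0759 0.0774]
0.155 242 [0.0698 0.0713 0.0726]
0.17 250 [0.0651 0.0667 0.0683]
0.185 258 [0.0607 0.062  0.0635]
0.2 271 [0.0559 0.0574 0.0588]
0.215 291 [0.0513 0.0529 0.0544]
0.23 306 [0.0465 0.0482 0.0496]
0.245 344 [0.0241 0.0435 0.0452]
0.26 53 [0.0197 0.0238 0.041 ]
```

The lid is at about 1.27 rad and slightly ahead of the fingers, so I keep pushing past upright.

apply_moves(
  steps=[
    [0, 7, 0, -2, 0],
    [0, 7, 0, -2, 0],
    [0, 7, 0, -2, 0],
    [0, 7, 0, -2, 0],
    [0, 7, 0, 0, 0],
    [0, 7, 0, 0, 0],
    [0, 7, 0, 0, 0],
    [0, 7, 0, 0, 0],
    [0, 6, 0, 0, 0],
    [0, 5, 0, 0, 0],
    [0, 4, 0, 0, 0],
    [0, 3, 0, 0, 0],
    [0, 0, 0, 0, 0],
    [0, 0, 0, 0, 0],
  ],
)

```text
time: 7.42
position: [0.6838, 0.1506, 0.2534]
ee_rot: [[0.992, -0.126, 0.011], [-0.126, -0.992, -0.0], [0.011, -0.001, -1.0]]
contact_force: [-0.3, -1.6, 21.4]
opening: 0.0001
grasp_force: 11.0
```

```bash
python3 lid.py s4.png
```

```text
0.11 16 [0.0408 0.068  0.0932]
0.125 23 [0.0388 0.0427 0.0964]
0.14 10 [0.0991 0.0998 0.1004]
0.155 10 [0.1027 0.103  0.1037]
0.17 11 [0.1061 0.1067 0.1073]
0.185 10 [0.1098 0.1106 0.1109]
0.2 10 [0.113  0.1135 0.1142]
0.215 10 [0.1165 0.1174 0.1181]
0.23 12 [0.1203 0.1205 0.1211]
0.245 83 [0.0977 0.1037 0.1241]
0.26 338 [0.1185 0.1216 0.1253]
```

View pics/s4.png

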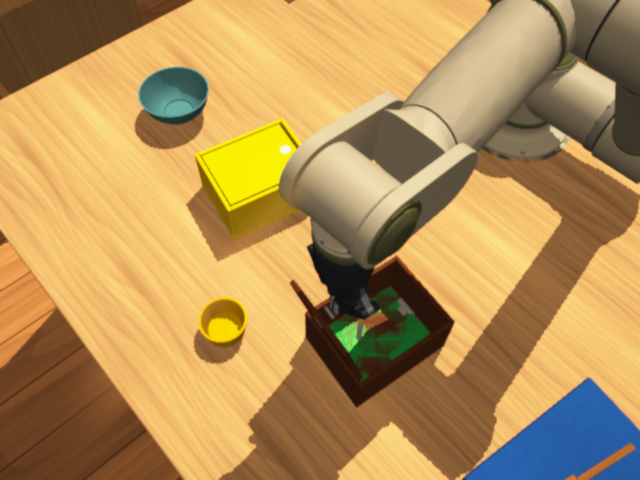

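```bash
python3 -c "
from h import *
s=bot.sense();print(s['contact_force'],s['moment'],s['q'],s['joint_vel'],s['grasp_force'])"
```

```text
[-0.55335347 -1.60832773 21.91128532] [-0.2460478  -0.1179005  -0.02520443] [ 2.77079202e+00  3.74868144e+01  4.55034963e+01 -3.41562273e-02
  9.63788775e+01  9.99865844e+01] [-0.00877762 -0.05577964  0.19405615 -0.04943795 -0.09036939 -0.05012198] 10.975854992866516
```

The lid stands open at its stop, at about 1.8 rad. There is an upward force on the fingers, so I ease up and back away.

apply_moves(
  steps=[
    [0, 0, 0, -3, 0],
    [0, -3, 0, -3, 0],
    [0, -4, 0, -4, 0],
    [0, -10, 0, -8, 0],
    [0, -15, 0, -10, 0],
    [0, -20, 0, -20, 0],
    [0, -20, 0, -20, 0],
    [0, -20, 0, -20, 0],
    [0, -20, 0, -10, 0],
    [0, 0, 0, 0, 0],
    [0, 0, 0, 0, 0],
    [0, 0, 0, 0, 0],
  ],
)

```text
time: 8.47
position: [0.5716, 0.1647, 0.3452]
ee_rot: [[0.992, -0.126, -0.001], [-0.126, -0.992, -0.0], [-0.001, 0.0, -1.0]]
contact_force: [0.0, -1.0, 0.3]
opening: -0.0
grasp_force: 0.0
```

```bash
python3 lid.py s5.png; python3 -c "
from h import *
s=bot.sense();print(s['contact_force'],s['joint_vel'],s['time'])
W=world(snap('scene'));p=W.reshape(-1,3)
k=(abs(p[:,0]-.545)<.1)&(abs(p[:,1]+.21)<.08)&(p[:,2]>.09)&(p[:,2]<.2);print('yellow z',np.percentile(p[k,2],[5,50,95,99]))"
```

```text
0.11 27 [0.0415 0.0919 0.0929]
0.125 29 [0.0394 0.0439 0.0959]
0.14 17 [0.0982 0.0986 0.0994]
0.155 15 [0.1013 0.1019 0.1025]
0.17 20 [0.1046 0.1054 0.1058]
0.185 20 [0.1076 0.1084 0.1092]
0.2 23 [0.111  0.1116 0.1122]
0.215 19 [0.1141 0.1149 0.1155]
0.23 23 [0.1172 0.1179 0.1186]
0.245 85 [0.0992 0.1022 0.1217]
0.26 402 [0.1165 0.1194 0.1226]
[ 0.07913004  0.39416146 -0.43299033] [-2.43451772e-01  8.44180101e-01 -4.68463515e-01 -8.34188615e-04
  1.11142094e-01 -3.32347582e-03] 8.5167
yellow z [0.09531309 0.09962147 0.10259618 0.10367074]
```

View pics/s5.png

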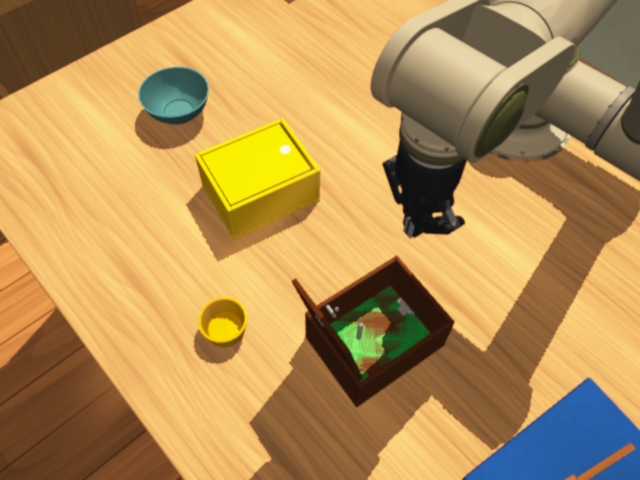

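The lid stands open at about 1.78 rad, the arm is clear of it, and yellow is shut. I'll wait briefly to confirm the lid is at rest.

apply_moves(
  steps=[
    [0, 0, 0, 0, 0],
    [0, 0, 0, 0, 0],
    [0, 0, 0, 0, 0],
    [0, 0, 0, 0, 0],
    [0, 0, 0, 0, 0],
    [0, 0, 0, 0, 0],
    [0, 0, 0, 0, 0],
    [0, 0, 0, 0, 0],
    [0, 0, 0, 0, 0],
    [0, 0, 0, 0, 0],
    [0, 0, 0, 0, 0],
    [0, 0, 0, 0, 0],
  ],
)

```text
time: 9.57
position: [0.5718, 0.1647, 0.3458]
ee_rot: [[0.992, -0.126, -0.0], [-0.126, -0.992, 0.0], [-0.0, -0.0, -1.0]]
contact_force: [0.0, -0.2, -0.3]
opening: 0.0001
grasp_force: 0.0
```

```bash
python3 lid.py s6.png | tail -5
```

```text
0.2 24 [0.1108 0.1115 0.1124]
0.215 21 [0.1141 0.1147 0.1155]
0.23 20 [0.1173 0.1184 0.1187]
0.245 84 [0.0992 0.1022 0.1216]
0.26 404 [0.1166 0.1194 0.1226]
```

The lid hasn't moved, so I hand in.

```bash
python3 -c "
from bench import bot
print(bot.sign_off())"
```

```text
the job is handed in; nothing more can be done
None
```

The job is handed in (no verdict was returned): the brown lid was pressed, sprang ajar, was caught and swung up, and now rests open at about 1.78 rad; the yellow lid is shut and the arm is clear.

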